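Short spin on a bench microcentrifuge

TASK

The tubes are loaded: give them a short spin. Without gripping anything, push the open lid of the bench microcentrifuge over and down until it is fully shut; only then reach a fingertip into the round well in its front deck and gently press the sunken key down to its stop, and finish while holding it down there, because the rotor runs only as long as the key is held. Do not press the two small flat keys beside the well, do not lift the machine or push it along the bench, and leave the things standing round it where they are.

Things in the scene. Friction and masses are not known exactly. Their poses are not given: they have to be found in the camera images.
- centrifuge: White bench microcentrifuge, 216 deep (x) x 180 mm wide (y), loose on four rubber feet, about 3 kg, yaw only. Origin: middle of its underside. Its -x is the front (towards the robot), +y its left, z up. The flat deck (front 64 mm of its top, 105 mm above the bench) has a display at left, two small flat keys in the middle, the round well at right; the rotor chamber behind it is covered by the lid.
- lid (a joint): Angle of the grey lid (rad): 0 = fully shut, flat over the chamber; 1.57 = upright; stop at 1.75. Starts open by 1.2 to 1.6. Level hinge at the back of the machine; the free edge comes towards the robot and down as it shuts. A friction hinge (0.17 N m, 1 to 2 N at the edge) holds it wherever it is left, so it must be pushed all the way. It weighs 140 g.
- lid_hinge (a point): Point on the lid's hinge axis, at the middle of its length, 112 mm above the bench, 96 mm behind the machine's middle. The axis runs along the machine's y. This frame is parallel to the machine's and does not turn with the lid.
- lid_edge (a point): Middle of the lid's free edge on its outer face (on top when shut, looking away from the robot when open), 136 mm from the hinge axis; turns with the lid. Lid: 174 mm wide, 12 mm thick, hinge axis in mid-thickness. A flat panel stands 2 mm proud of the outer face from 7 to 125 mm off the axis; a lip 46 mm wide sticks out 4 mm at the edge. Shut, its top is 118 to 120 mm above the bench.
- well_mouth (a point): Centre of the mouth of the round well, at the level of the deck's top, 105 mm above the bench. The well is vertical, 46 mm in diameter with a 3 mm chamfer at the mouth and a thin grey collar 1.5 mm high round it, 30 mm deep. It lies 74 mm in front of and 44 mm to the right (-y) of the machine's middle.
- key_top (a point): Centre of the top of the sunken key in the middle of the well: a grey round key 29 mm in diameter, its top 16 mm below the deck when free, 22 mm when fully down.
- spin_key (a joint): Travel of the sunken key (m): 0 = up, 0.006 = fully down on its stop. A spring returns it: about 1 N to start it, 4 N fully down.
- front_key (a joint): Travel of the front one of the two small flat keys (m), 0 = up, 0.002 = pressed. The key is 15 x 13 mm, stands 3 mm above the deck, 50 mm to the left (+y) of the well's centre. Not to be pressed.
- rear_key (a joint): Travel of the rear one of the two small flat keys, same size, 26 mm behind the front one. Not to be pressed.
- cryo_box_0: Bystander, to be left alone: white card freezer box with lid, 71 x 70 x 52 mm; origin in the middle of its underside.
- timer: Bystander, to be left alone: flat white bench timer, 66 x 66 x 18 mm; origin in the middle of its underside.
- bottle_small: Bystander, to be left alone: small brown screw-cap bottle, 40 mm across, 75 mm tall; origin in the middle of its underside.
- tip_box_0: Bystander, to be left alone: blue pipette-tip box, 74 x 118 x 74 mm; origin in the middle of its underside.
- tube_rack: Bystander, to be left alone: blue tube rack, 66 x 200 x 60 mm; origin in the middle of its underside.
- cryo_box_2: Bystander, to be left alone: second white card freezer box, 71 x 70 x 52 mm; origin in the middle of its underside.

How it is judged:
By the outcome, as a careful person would: the job done as asked, in the order asked, and still so for the second after the job is handed in, while the arm keeps its last pose, push and grip.
It also fails if it takes over 43 s, if anything falls off the work surface, if the arm or the gripper's body presses on something with over 40 N, if the wrist force passes 120 N, or if a joint passes its speed limit or range.

ROBOT

A 7-joint arm with a two-finger parallel gripper is mounted at the origin on a cart in front of the work surface, level with it; the furniture and walls round the work are solid. World frame = base frame: x ahead of the robot, y to its left, z up, the work surface at z = 0. Lengths are in m, angles in rad, forces in N, time in s.
With the tool pointing down it reaches from about 0.4 to 0.85 m from the base axis. Payload 6.9 kg.
Tool frame: the origin (TCP) lies on the mounting face of the last link; the fingertips stand robot.nose_length ahead of it and the grasp point (between the pads) lies 155 mm ahead of it (robot.nose_length is the distance from the TCP to the fingertips, in m); z points along the fingers, y is the line along which they close (so a half turn about z gives the same grasp; the last joint's range is limited). The gripper opens to 85 mm and grips with 20 to 120 N. Pads are 22 mm wide; open, the fingers measure 114 mm over their backs; the gripper's body (76 mm by 85 mm) begins 54 mm behind the grasp point. The pads swing forward as they close: fully open they stand 13 mm farther back than shut.
Start: joints at [1.401, 0.507, -0.238, 1.5, 0.126, 1.149, -0.155], TCP at [0.17, -0.602, 0.405] pointing down, gripper open.
Joint ranges: [-3.08, 3.08], [-0.24, 2.05], [-1.43, 1.35], [0, 2.5], [-1.52, 4.66], [0.17, 1.96], [-2.89, 2.89]. Speed limits (rad/s): [2.39, 2.39, 3.14, 3.14, 3.14, 3.14, 3.14].

INTERFACE

Orientations are given as a unit quaternion [w, x, y, z].
In Python, from rig import robot gives the robot as it stands.
- The arm moves only by the tool move_arm, never from a script. Its argument "motion" is a list of rows, each a list of 3 entries, a list of its own where there are three numbers: the closure in counts, from 0 (fully open) to 255 (shut), then the shift along the tool's x, y, z in cm, then the turn, a rotation vector about the tool's x, y, z in rad. In form: [[jaw, [tx, ty, tz], [rx, ry, rz]], ...]. A call has 1 to 8 rows; each row shifts and turns the commanded pose from where the row before left it, along the tool's axes as they then stand; what a row does not reach is not made up. A row lasts 1/12 s, in which the tool goes at most 41.7 mm and 7.16 degrees, less where a joint would pass 70% of its speed; a pose out of reach is approached as far as the arm can. A call is refused whole if a number of a shift passes 4.17 or a number of a turn 0.125, either way. A call with a gripper value outside its range is refused whole. The fingers move at their own pace and stop on an object; the grip force is fixed at half the most. Time passes only in rows, so rows that do not move let the fingers close. It gives the time, the measured TCP pose, the force, the opening and the grip force at its end, in the units of the state.
- robot.observe(): the state, without advancing time (a new reading comes with each control period).
- robot.snapshot(name): name is "scene" or "side" or "wrist"; returns the picture (384x512x3 uint8, red, green, blue); there is no depth.
- robot.calibration(name): a dict with "fx", "fy", "cx", "cy" (pixels), "D" ([k1, k2, p1, p2, k3] as OpenCV has them; the pictures are not rectified), "R" (3x3) and "t" (3): a world point X has camera coordinates R X + t. Camera axes: x right, y down, z forward; pixel columns grow to the right and rows downward; lengths in m; the calibration is good to about 2 mm. A picture is of the moment at which its call begins: read the wrist's pose just before it. calibration takes no time and is no camera call; for the wrist camera it gives the pose at the moment of the call.
- robot.finish_job(): hands the job in; it is judged then, once.
The state is a dict: "time": time; "qpos": joint angles; "qvel": joint speeds; "effort": joint torques, N m; "position": TCP position; "tool_rot": TCP orientation; "ft_force": force on the tool from outside, world axes, zero at the start; "wrist_torque": the same for the moment, N m; "opening": finger opening in m; "finger_force": force on a finger pad.
Only numpy, scipy, OpenCV 4.12 (cv2) and the standard library are available. Lean on these libraries where they do the work, as an engineer would, in place of code of your own. Each camera call takes 0.05 s, during which the arm holds its last target. There are 200 camera calls.

## Working session

There is one attempt and no reset: what is moved stays moved. The work goes in short steps, Python scripts to look and compute and a tool call to move; the robot and the scene stay as the last step left them, time stands still between calls to the robot, and variables do not carry over. Pictures are saved under pics/ and viewed, at most 10 in all, crops included, and the job is handed in when it is done.

Besides the shell and the picture viewer there is one more tool, called after "Emit:" in YAML: its name, and indented under it one key for each argument. move_arm: Moves the arm, as the interface text tells. Its arguments: {"type":"object","properties":{"motion":{"type":"array"}},"required":["motion"]}

```bash
mkdir -p pics; python3 - <<'E'
from rig import robot
import cv2,numpy as np
s=robot.observe();print({k:np.round(v,3).tolist() for k,v in s.items()},robot.nose_length)
for n in("scene","side"):
    im=robot.snapshot(n);cv2.imwrite(f"pics/{n}0.png",im[:,:,::-1]);c=robot.calibration(n)
    print(n,{k:np.round(v,4).tolist() for k,v in c.items()})
E
```

```text
{'time': 0.0, 'qpos': [1.402, 0.508, -0.238, 1.501, 0.126, 1.149, -0.155], 'qvel': [0.0, -0.0, -0.0, 0.0, -0.0, 0.0, -0.003], 'effort': [-0.0, -62.061, -2.187, -24.966, 0.013, 0.012, 0.0], 'position': [0.169, -0.601, 0.404], 'tool_rot': [-0.001, 0.991, 0.137, -0.0], 'ft_force': [0.019, 0.581, 0.215], 'wrist_torque': [-0.002, 0.012, 0.003], 'finger_force': 0.0, 'opening': 0.086} 0.1734
scene {'fx': 350.5896, 'fy': 350.5896, 'cx': 261.152, 'cy': 190.8001, 'D': [0.0307, 0.0, 0.0, 0.0, 0.0], 'R': [[-0.7926, -0.6097, -0.0025], [-0.4427, 0.5784, -0.6852], [0.4192, -0.542, -0.7283]], 't': [0.4459, 0.3148, 0.8394]}
side {'fx': 464.295, 'fy': 464.295, 'cx': 251.0803, 'cy': 188.7035, 'D': [-0.1228, 0.0, 0.0, 0.0, 0.0], 'R': [[-0.9983, 0.0542, 0.019], [0.0169, 0.5931, -0.8049], [-0.0549, -0.8033, -0.5931]], 't': [0.5267, 0.0913, 1.424]}
```

View pics/scene0.png

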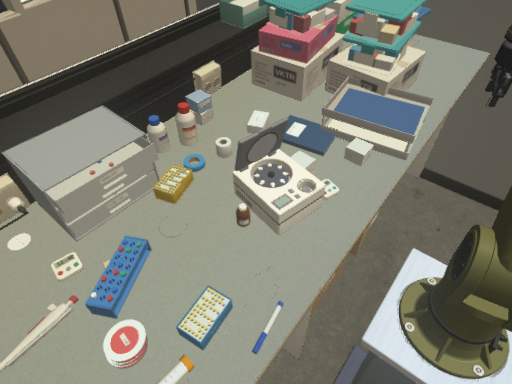

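View pics/side0.png

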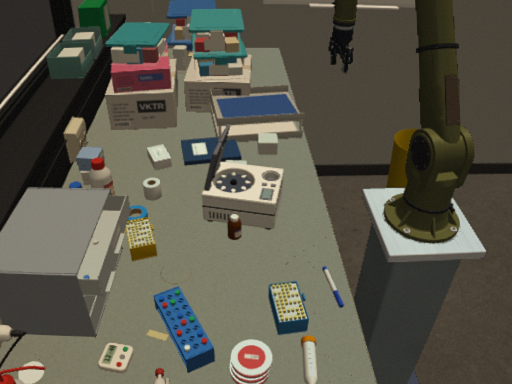

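The centrifuge stands at about (278,188) in scene and (243,192) in side, with its lid open. The well is on the far right, near (306,186) in scene and (271,176) in side. I'll enlarge both.

```bash
python3 - <<'E'
import cv2,numpy as np
a=cv2.imread("pics/scene0.png")[115:240,220:380];b=cv2.imread("pics/side0.png")[115:240,180:340]
f=lambda x:cv2.resize(x,None,fx=5,fy=4.8,interpolation=cv2.INTER_CUBIC)
cv2.imwrite("pics/ca.png",cv2.resize(a,(768,600),interpolation=cv2.INTER_CUBIC));cv2.imwrite("pics/cb.png",cv2.resize(b,(768,600),interpolation=cv2.INTER_CUBIC))
E
```

```text
(no output)
```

View pics/ca.png

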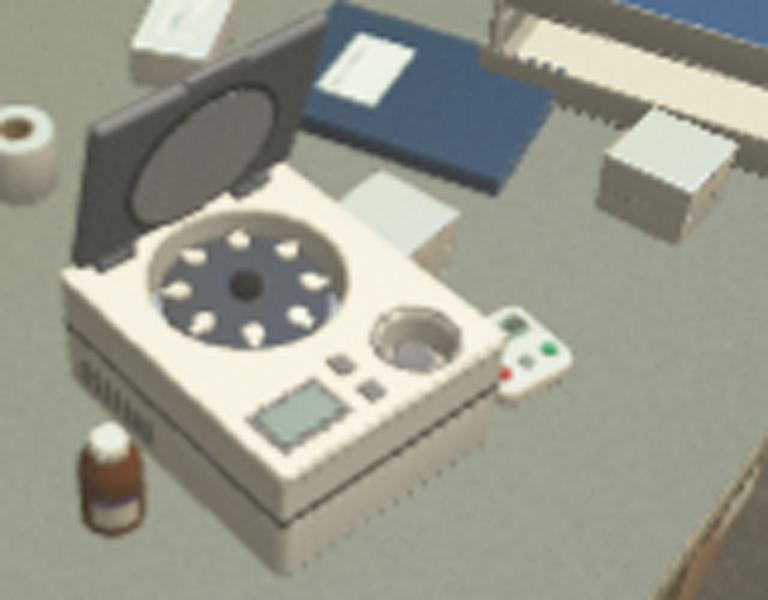

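View pics/cb.png

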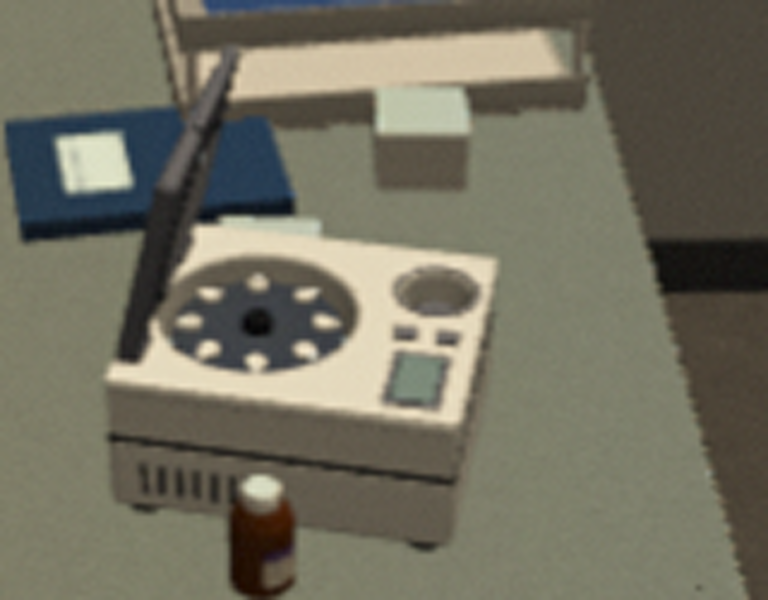

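The crops show the well's collar at crop (417,339) in scene and (437,292) in side. The deck corners, keys and lid-edge corners are all visible. The timer and a cryo box stand on the machine's right side, and the bottle on its left.

```bash
cat > h.py <<'E'
from rig import robot
import cv2,numpy as np
def ray(n,p,c=None):
    c=c or robot.calibration(n);K=np.array([[c["fx"],0,c["cx"]],[0,c["fy"],c["cy"]],[0,0,1]])
    d=np.append(cv2.undistortPoints(np.array([[p]],float),K,np.array(c["D"]))[0,0],1)
    R=np.array(c["R"]);return -R.T@np.array(c["t"]),R.T@d
def onz(n,p,z,c=None):
    o,d=ray(n,p,c);return o+d*(z-o[2])/d[2]
def two(p,q):
    a,d=ray("scene",p);b,e=ray("side",q)
    s=np.linalg.lstsq(np.c_[d,-e],b-a,rcond=None)[0];x,y=a+s[0]*d,b+s[1]*e
    return (x+y)/2,np.linalg.norm(x-y)
A=lambda x,y:(220+x/4.8-.4,115+y/4.8-.4)
B=lambda x,y:(180+x/4.8-.4,115+y/4.8-.4)
E
python3 - <<'E'
from h import *
np.set_printoptions(precision=4,suppress=True)
P={"well":((417,339),(437,292),.1065),"fl":((285,490),(462,425),.104),"fr":((503,343),(496,262),.104),"bl":((66,273),(109,370),.104),
"rearkey":((342,363),(406,332),.108),"frontkey":((372,389),(448,338),.108),"disp":((300,414),(416,378),.106)}
for k,(a,b,z) in P.items(): print(k,onz("scene",A(*a),z),onz("side",B(*b),z),*two(A(*a),B(*b)))
print("lid L",*two(A(95,128),B(165,185)));print("lid R",*two(A(323,18),B(235,50)))
for k,a,z in(("cryo",(458,214),.052),("cryo",(345,205),.052),("cryo",(380,172),.052),("timer",(572,355),.018),("timer",(510,308),.018),("bottle",(110,435),.075),("cryo2",(665,105),.052),("cryo2",(740,150),.052),("cryo2",(605,155),.052)):print(k,onz("scene",A(*a),z))
E
```

```text
well [ 0.4666 -0.0887  0.1065] [ 0.4653 -0.0905  0.1065] [ 0.4656 -0.0868  0.1089] 0.0003327157123481288
fl [0.4628 0.0518 0.104 ] [0.4622 0.0424 0.104 ] [0.4622 0.0533 0.1099] 0.00497140899354692
fr [ 0.4251 -0.1192  0.104 ] [ 0.4236 -0.127   0.104 ] [ 0.4242 -0.1161  0.1096] 0.0034177818701235023
bl [ 0.6722 -0.0065  0.104 ] [ 0.6698 -0.0173  0.104 ] [ 0.6679 -0.0021  0.1129] 0.004391498609654308
rearkey [ 0.4903 -0.0439  0.108 ] [ 0.4884 -0.0458  0.108 ] [ 0.4889 -0.0416  0.111 ] 0.00010446136688665208
frontkey [ 0.4648 -0.0373  0.108 ] [ 0.4632 -0.0388  0.108 ] [ 0.4636 -0.0352  0.1106] 2.460233285989756e-05
disp [0.4877 0.0024 0.106 ] [ 0.4858 -0.0013  0.106 ] [0.4862 0.0049 0.1101] 0.0010775195776512045
lid L [0.6315 0.0034 0.2461] 0.00216808190813328
lid R [ 0.5906 -0.1569  0.2447] 7.028639300356364e-05
cryo [ 0.5336 -0.2556  0.052 ]
cryo [ 0.6009 -0.216   0.052 ]
cryo [ 0.6011 -0.2603  0.052 ]
timer [ 0.417  -0.2162  0.018 ]
timer [ 0.4721 -0.2298  0.018 ]
bottle [0.5822 0.061  0.075 ]
cryo2 [ 0.476  -0.4511  0.052 ]
cryo2 [ 0.4096 -0.4364  0.052 ]
cryo2 [ 0.4836 -0.3733  0.052 ]
```

Emit:
move_arm:
  motion:
    - [255,[0,0,-3.5],[0,0,0]]
    - [255,[0,0,-3.5],[0,0,0]]
    - [255,[3.6,-1.86,0],[0,0,0]]
    - [255,[3.6,-1.86,0],[0,0,0]]
    - [255,[3.6,-1.86,0],[0,0,0]]
    - [255,[3.6,-1.86,0],[0,0,0]]
    - [255,[3.6,-1.86,0],[0,0,0]]
    - [255,[3.6,-1.86,0],[0,0,0]]

```text
time: 0.77
position: [0.3482, -0.4339, 0.4745]
tool_rot: [-0.0, 0.991, 0.137, -0.0]
ft_force: [0.9, -0.5, -0.6]
opening: -0.0002
finger_force: 0.0
```

Emit:
move_arm:
  motion:
    - [255,[3.6,-1.86,0],[0,0,0]]
    - [255,[3.6,-1.86,0],[0,0,0]]
    - [255,[3.6,-1.86,0],[0,0,0]]
    - [255,[3.6,-1.86,0],[0,0,0]]
    - [255,[3.6,-1.86,0],[0,0,0]]
    - [255,[0,0,0],[0,0,0]]

```text
time: 1.27
position: [0.5008, -0.2892, 0.4744]
tool_rot: [-0.002, 0.99, 0.143, 0.002]
ft_force: [0.0, 0.5, 1.0]
opening: 0.0002
finger_force: 0.0
```

Emit:
move_arm:
  motion:
    - [255,[3.45,-1.77,0],[0,0,0]]
    - [255,[3.45,-1.77,0],[0,0,0]]
    - [255,[3.45,-1.77,0],[0,0,0]]
    - [255,[3.45,-1.77,0],[0,0,0]]
    - [255,[3.45,-1.77,0],[0,0,0]]
    - [255,[3.45,-1.77,0],[0,0,0]]
    - [255,[3.45,-1.77,0],[0,0,0]]
    - [255,[0,0,0],[0,0,0]]

```text
time: 1.93
position: [0.6976, -0.1044, 0.4723]
tool_rot: [-0.003, 0.99, 0.142, 0.0]
ft_force: [-1.6, 1.0, -1.3]
opening: -0.0002
finger_force: 0.0
```

Emit:
move_arm:
  motion:
    - [255,[0,0,0],[0,0,0.104]]
    - [255,[0,0,0],[0,0,0.104]]
    - [255,[0,0,0],[0,0,0.104]]
    - [255,[0,0,0],[0,0,0.104]]
    - [255,[0,0,0],[0,0,0.104]]
    - [255,[0,0,0],[0,0,0]]
    - [255,[0,0,0],[0,0,0]]

```text
time: 2.52
position: [0.694, -0.1125, 0.4743]
tool_rot: [0.0, 0.993, -0.121, -0.0]
ft_force: [0.2, 0.5, 0.4]
opening: -0.0002
finger_force: 0.0
```

```bash
python3 - <<'E'
from h import *
ims=[robot.snapshot(n)[:,:,::-1] for n in("wrist","side","scene")]
b=cv2.resize(ims[1][60:252,180:340],(480,576));c=cv2.resize(ims[2][60:252,200:360],(320,384))
cv2.imwrite("pics/m.png",np.hstack([b,cv2.copyMakeBorder(c,0,192,0,0,cv2.BORDER_CONSTANT)]));cv2.imwrite("pics/w1.png",ims[0])
E
```

```text
(no output)
```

View pics/m.png

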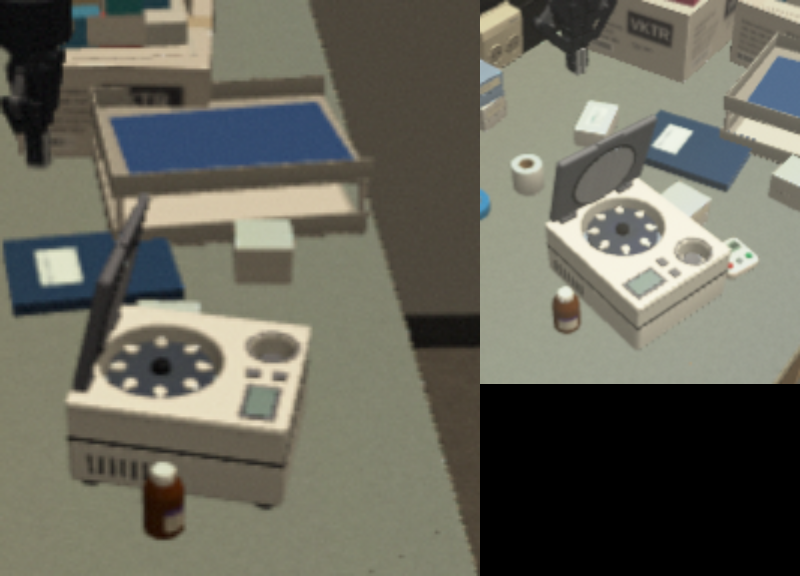

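The picture shows the shut fingertips high behind the lid, at side crop (38,160), clear of it and nearly level with its middle. I'll go down behind the lid and approach it.

Emit:
move_arm:
  motion:
    - [255,[0,0,2.7],[0,0,0]]
    - [255,[0,0,2.7],[0,0,0]]
    - [255,[0,0,2.6],[0,0,0]]
    - [255,[-2,0,0],[0,0,0]]
    - [255,[-2,0,0],[0,0,0]]
    - [255,[-1.2,0,0],[0,0,0]]
    - [255,[0,0,0],[0,0,0]]
    - [255,[0,0,0],[0,0,0]]

```text
time: 3.33
position: [0.6435, -0.0999, 0.3952]
tool_rot: [0.0, 0.993, -0.122, 0.0]
ft_force: [-0.4, 0.3, 0.0]
opening: 0.0
finger_force: 0.0
```

Emit:
move_arm:
  motion:
    - [255,[-0.6,0,0],[0,0,0]]
    - [255,[-0.6,0,0],[0,0,0]]
    - [255,[-0.8,0,0.23],[0,0,0]]
    - [255,[-0.8,0,0.23],[0,0,0]]
    - [255,[-0.8,0,0.24],[0,0,0]]
    - [255,[-0.9,0,0.5],[0,0,0]]
    - [255,[-1.0,0,0.54],[0,0,0]]
    - [255,[0,0,0],[0,0,0]]

```text
time: 4.0
position: [0.5889, -0.0861, 0.3766]
tool_rot: [0.0, 0.993, -0.122, -0.001]
ft_force: [0.1, -0.6, 0.4]
opening: -0.0001
finger_force: 0.0
```

```bash
python3 - <<'E'
from h import *
ims=[robot.snapshot(n)[:,:,::-1] for n in("side","scene")]
b=cv2.resize(ims[0][60:252,180:340],(480,576));c=cv2.resize(ims[1][90:210,220:320],(320,384))
cv2.imwrite("pics/m2.png",np.hstack([b,cv2.copyMakeBorder(c,0,192,0,0,cv2.BORDER_CONSTANT)]))
E
```

```text
(no output)
```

View pics/m2.png

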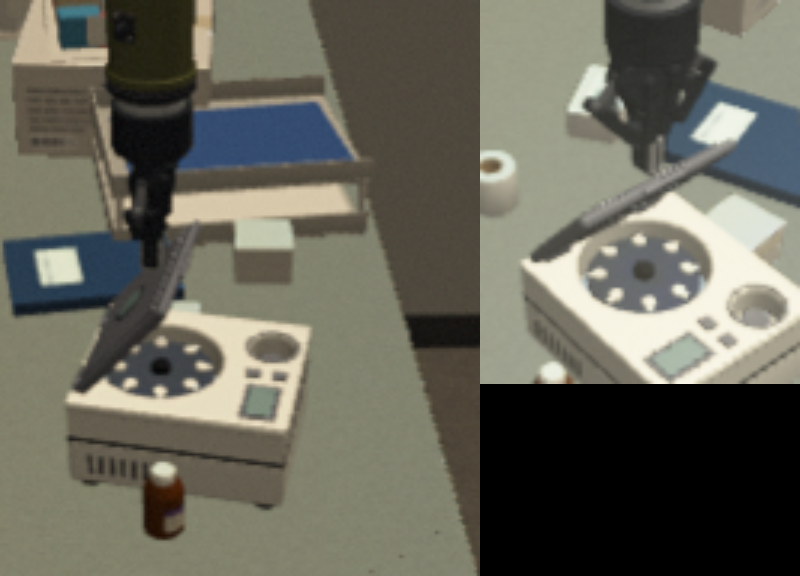

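The lid is following the fingertips, now open by about 0.9 rad. I'll continue along the arc.

Emit:
move_arm:
  motion:
    - [255,[-0.84,0,0.71],[0,0,0]]
    - [255,[-0.84,0,0.71],[0,0,0]]
    - [255,[-0.69,0,0.86],[0,0,0]]
    - [255,[-0.69,0,0.87],[0,0,0]]
    - [255,[-0.5,0,0.98],[0,0,0]]
    - [255,[-0.5,0,0.98],[0,0,0]]
    - [255,[0,0,0],[0,0,0]]

```text
time: 4.68
position: [0.5504, -0.0765, 0.3249]
tool_rot: [-0.0, 0.993, -0.122, -0.001]
ft_force: [-0.7, 0.5, 0.3]
opening: 0.0002
finger_force: 0.0
```

Emit:
move_arm:
  motion:
    - [255,[-0.24,0,0.79],[0,0,0]]
    - [255,[-0.25,0,0.79],[0,0,0]]
    - [255,[-0.12,0,0.6],[0,0,0]]
    - [255,[-0.12,0,0.5],[0,0,0]]
    - [255,[0,0,0.3],[0,0,0]]
    - [255,[0,0,0],[0,0,0]]
    - [255,[0,0,0],[0,0,0]]

```text
time: 5.27
position: [0.5438, -0.0748, 0.2962]
tool_rot: [-0.0, 0.992, -0.122, -0.0]
ft_force: [-0.3, -0.3, -0.2]
opening: 0.0
finger_force: 0.0
```

Emit:
move_arm:
  motion:
    - [255,[0,0,0.15],[0,0,0]]
    - [255,[0,0,0.1],[0,0,0]]
    - [255,[0,0,0.05],[0,0,0]]
    - [255,[0,0,0],[0,0,0]]
    - [255,[0,0,0],[0,0,0]]

```text
time: 5.68
position: [0.5439, -0.0748, 0.2936]
tool_rot: [-0.0, 0.992, -0.122, 0.0]
ft_force: [0.5, 0.7, 1.8]
opening: 0.0003
finger_force: 1.0
```

Emit:
move_arm:
  motion:
    - [255,[0,0,0.05],[0,0,0]]
    - [255,[0,0,0.05],[0,0,0]]
    - [255,[0,0,0],[0,0,0]]
    - [255,[0,0,0],[0,0,0]]

```text
time: 6.02
position: [0.5438, -0.0748, 0.2935]
tool_rot: [0.0, 0.992, -0.122, 0.001]
ft_force: [-2.5, -0.3, 9.8]
opening: -0.0
finger_force: 5.3
```

Contact is stiff at a tip height of 120 mm, so the lid is shut. I'll press a little more to be sure, then lift and measure the well from close by.

Emit:
move_arm:
  motion:
    - [255,[0,0,0.05],[0,0,0]]
    - [255,[0,0,0],[0,0,0]]
    - [255,[0,0,0],[0,0,0]]

```text
time: 6.27
position: [0.5438, -0.0747, 0.2934]
tool_rot: [0.0, 0.992, -0.122, 0.001]
ft_force: [-4.3, 0.6, 14.8]
opening: 0.0
finger_force: 7.4
```

Emit:
move_arm:
  motion:
    - [255,[0,0,-1],[0,0,0]]
    - [255,[0,0,-3],[0,0,0]]
    - [255,[0,0,-4],[0,0,0]]
    - [255,[-2,0,-4],[0,0,0]]
    - [255,[-3,0,0],[0,0,0]]
    - [255,[0,0,0],[0,0,0]]
    - [255,[0,0,0],[0,0,0]]

```text
time: 6.85
position: [0.4955, -0.0628, 0.4102]
tool_rot: [0.0, 0.993, -0.122, 0.001]
ft_force: [0.7, -0.4, -0.6]
opening: 0.0005
finger_force: 0.0
```

```bash
python3 - <<'E'
from h import *
s=robot.observe();print(s["position"],s["tool_rot"]);c=robot.calibration("wrist");print(c)
w=robot.snapshot("wrist")[:,:,::-1];b=robot.snapshot("side")[:,:,::-1]
cv2.imwrite("pics/w2.png",w);cv2.imwrite("pics/s2.png",b)
cv2.imwrite("pics/m3.png",np.hstack([w,cv2.resize(b[130:258,190:286],(288,384))]))
E
```

```text
[ 0.49554167 -0.06276852  0.41022377] [ 2.44806416e-04  9.92510752e-01 -1.22155334e-01  6.49320951e-04]
{'fx': 323.4439972291989, 'fy': 323.4439972291989, 'cx': 256.70719996732174, 'cy': 193.40318906813914, 'D': array([-0.01561942,  0.        ,  0.        ,  0.        ,  0.        ]), 'R': array([[-2.40428762e-01, -9.70666718e-01,  3.64054078e-04],
       [-9.28393390e-01,  2.30067339e-01,  2.91812838e-01],
       [-2.83336767e-01,  6.98222139e-02, -9.56475371e-01]]), 't': array([0.05751644, 0.43559251, 0.53041796])}
```

View pics/m3.png

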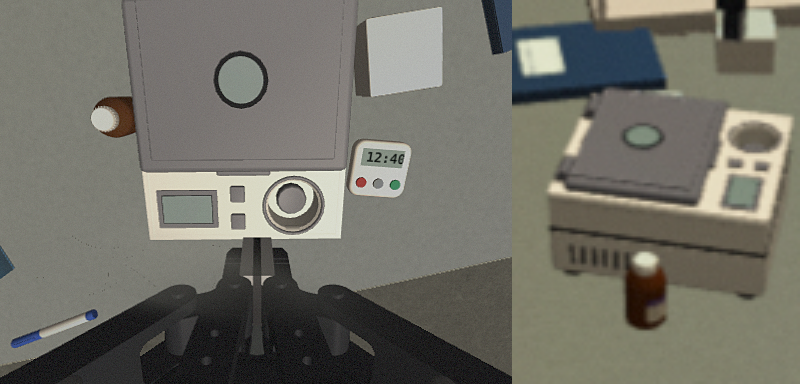

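The lid lies flat over the chamber. In the wrist view the well's collar is centred at about (293.5,206) and the key top at about (291,198).

```bash
python3 - <<'E'
from h import *
np.set_printoptions(precision=4,suppress=True)
w=cv2.imread("pics/w2.png");h=cv2.cvtColor(w,cv2.COLOR_BGR2GRAY)
m=(h[172:240,258:330]<185).astype(np.uint8)
cs=sorted(cv2.findContours(m,cv2.RETR_EXTERNAL,cv2.CHAIN_APPROX_NONE)[0],key=len)[-3:]
for k in cs: print(len(k),np.array(cv2.boundingRect(k))+[258,172,0,0],cv2.fitEllipse(k) if len(k)>5 else 0)
s=robot.observe();a=s["tool_rot"]
from scipy.spatial.transform import Rotation as Rt
R=Rt.from_quat([*a[1:],a[0]])
for p,z in(((293.5,206),.1065),((290.5,198.5),.089),((238,194),.108),((238,221.5),.108),((150,240),.104),((341,238),.104)):
    x=onz("wrist",p,z);tip=s["position"]+R.apply([0,0,robot.nose_length]);print(p,x,R.inv().apply(x-tip)*100)
print("tip",tip)
E
```

```text
28 [258 172  13   4] ((5.570092678070068, 1.4639650583267212), (3.321713447570801, 15.719860076904297), 89.10569763183594)
145 [258 237  72   3] ((3.1092872619628906, 65.964111328125), (1.931269884109497, 144.89463806152344), 90.3868179321289)
172 [262 175  63  60] ((35.011287689208984, 32.84018325805664), (58.35603332519531, 62.27962112426758), 73.80899047851562)
(293.5, 206) [ 0.4695 -0.0909  0.1065] [-1.997   3.3492 12.9321]
(290.5, 198.5) [ 0.4711 -0.0902  0.089 ] [-1.8606  3.2518 14.6822]
(238, 194) [ 0.4927 -0.0459  0.108 ] [-0.8402 -1.5774 12.7826]
(238, 221.5) [ 0.4677 -0.0392  0.108 ] [-3.4322 -1.6161 12.7813]
(150, 240) [0.468  0.0459 0.104 ] [-5.4693 -9.8782 13.1802]
(341, 238) [ 0.4271 -0.1273  0.104 ] [-5.2268  7.9129 13.1805]
tip [ 0.497  -0.0632  0.2358]
```

Emit:
move_arm:
  motion:
    - [255,[-0.9,1.7,0],[0,0,0]]
    - [255,[-1.0,1.6,0],[0,0,0]]
    - [255,[0,0,3],[0,0,0]]
    - [255,[0,0,3],[0,0,0]]
    - [255,[0,0,2.5],[0,0,0]]
    - [255,[0,0,2],[0,0,0]]
    - [255,[0,0,0],[0,0,0]]
    - [255,[0,0,0],[0,0,0]]

```text
time: 7.62
position: [0.4706, -0.0905, 0.3031]
tool_rot: [-0.0, 0.992, -0.122, -0.002]
ft_force: [-0.1, -0.1, 1.4]
opening: 0.0001
finger_force: 0.0
```

```bash
python3 - <<'E'
from h import *
np.set_printoptions(precision=4,suppress=True)
w=robot.snapshot("wrist")[:,:,::-1];a=robot.snapshot("scene")[:,:,::-1];b=robot.snapshot("side")[:,:,::-1]
c=robot.calibration("wrist");p=robot.observe()["position"];print(p)
K=np.array([[c["fx"],0,c["cx"]],[0,c["fy"],c["cy"]],[0,0,1]])
for q in([*p[:2],p[2]-.1734],[.469,-.0903,.1065]):print(cv2.projectPoints(np.array([q]),cv2.Rodrigues(np.array(c["R"]))[0],np.array(c["t"]),K,np.array(c["D"]))[0].ravel())
cv2.imwrite("pics/w3.png",w)
cv2.imwrite("pics/m4.png",np.hstack([w[100:356,150:406],cv2.resize(a[150:214,266:330],(256,256)),cv2.resize(b[144:208,238:302],(256,256))]))
E
```

```text
[ 0.471  -0.0905  0.3052]
[255.6589 254.9327]
[256.3356 236.969 ]
```

View pics/m4.png

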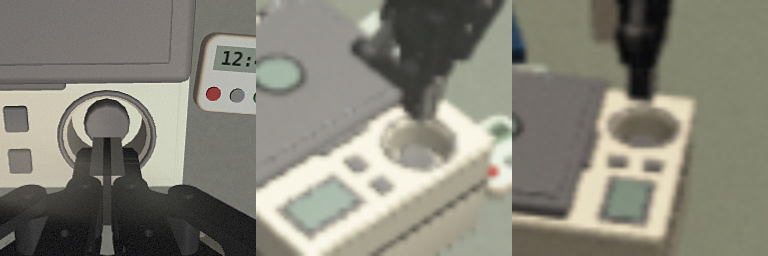

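The fingertips sit over the well, within about 1.5 mm of its centre, and are about 16 mm wide against the 46 mm bore. I'll go in.

Emit:
move_arm:
  motion:
    - [255,[0.1,0,1],[0,0,0]]
    - [255,[0,0,1],[0,0,0]]
    - [255,[0,0,1],[0,0,0]]
    - [255,[0,0,0.7],[0,0,0]]
    - [255,[0,0,0],[0,0,0]]
    - [255,[0,0,0],[0,0,0]]
    - [255,[0,0,0],[0,0,0]]

```text
time: 8.35
position: [0.4714, -0.0906, 0.2676]
tool_rot: [-0.0, 0.992, -0.122, 0.0]
ft_force: [-0.7, 0.3, 0.1]
opening: -0.0002
finger_force: 0.0
```

Emit:
move_arm:
  motion:
    - [255,[0,0,0.2],[0,0,0]]
    - [255,[0,0,0.2],[0,0,0]]
    - [255,[0,0,0.2],[0,0,0]]
    - [255,[0,0,0.2],[0,0,0]]
    - [255,[0,0,0],[0,0,0]]
    - [255,[0,0,0],[0,0,0]]

```text
time: 8.85
position: [0.4713, -0.0907, 0.2593]
tool_rot: [0.0, 0.992, -0.122, 0.0]
ft_force: [0.2, -1.1, 2.8]
opening: -0.0001
finger_force: 1.2
```

Emit:
move_arm:
  motion:
    - [255,[0,0,0.1],[0,0,0]]
    - [255,[0,0,0.1],[0,0,0]]
    - [255,[0,0,0.07],[0,0,0]]
    - [255,[0,0,0],[0,0,0]]
    - [255,[0,0,0],[0,0,0]]

```text
time: 9.27
position: [0.4713, -0.0906, 0.2566]
tool_rot: [-0.0, 0.992, -0.122, 0.0]
ft_force: [0.5, -1.1, 3.3]
opening: -0.0003
finger_force: 1.9
```

Emit:
move_arm:
  motion:
    - [255,[0,0,0.05],[0,0,0]]
    - [255,[0,0,0],[0,0,0]]
    - [255,[0,0,0],[0,0,0]]

```text
time: 9.52
position: [0.4713, -0.0906, 0.2563]
tool_rot: [0.0, 0.992, -0.122, 0.0]
ft_force: [0.5, -0.9, 7.4]
opening: 0.0
finger_force: 3.5
```

Emit:
move_arm:
  motion:
    - [255,[0,0,0.02],[0,0,0]]
    - [255,[0,0,0],[0,0,0]]
    - [255,[0,0,0],[0,0,0]]
    - [255,[0,0,0],[0,0,0]]

```text
time: 9.85
position: [0.4713, -0.0906, 0.2563]
tool_rot: [0.0, 0.992, -0.122, 0.0]
ft_force: [-0.7, -1.4, 8.7]
opening: -0.0
finger_force: 4.5
```

```bash
python3 -c "
from rig import robot
print(robot.observe()['ft_force']);print(robot.finish_job())"
```

```text
[-0.66514721 -1.44322796  8.69517409]
the job is handed in; nothing more can be done
None
```

I pushed the lid fully shut, then pressed the sunken key down to its stop, and handed the job in with the arm still holding it there at about 9 N, after about 10 s. I took no picture after pressing the key, so that it is down on its stop rests on the force and fingertip-height readings.

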